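# Square up two glass blocks in a bonding jig and close it with the top plate

## Robot

A 7-joint arm with a two-finger parallel gripper is mounted at the origin on the work surface. World frame = base frame: x ahead of the robot, y to its left, z up, the work surface at z = 0. Lengths are in m, angles in rad, forces in N, time in s.
With the tool pointing down it reaches from about 0.425 to 0.875 m from the base axis. Payload 8.4 kg.
Tool frame: the origin (TCP) lies on the centre line of the jaws, within the pads' length; the fingertips stand 17 mm ahead of it and the grasp point (between the pads) lies 2 mm behind it (nose_length is the distance from the TCP to the fingertips, in m); y points along the fingers, x is the direction in which the jaws open and shut, and the axes are right-handed (so a half turn about y gives the same grasp; the last joint's range is limited). The gripper opens to 87 mm and grips with 3 to 60 N. Pads are 19 mm wide; open, the fingers measure 117 mm over their backs; the gripper's body (75 mm by 190 mm) begins 51 mm behind the grasp point.
Start: joints at [-1.437, 0.333, 0.04, 1.465, -0.013, 1.343, -0.059], TCP at [0.15, 0.632, 0.24] pointing down, gripper open.
Joint ranges: [-2.58, 2.58], [-0.38, 2.09], [-1.3, 1.39], [0.25, 2.4], [-1.5, 4.64], [0.08, 2.09], [-2.65, 2.65]. Speed limits (rad/s): [2.22, 2.22, 2.79, 2.79, 3.14, 3.14, 3.14].

## Interface

Orientations are given as a rotation vector (axis times angle).
In Python, from workcell import state, camera, calibration, job_done, nose_length gives the robot as it stands. The module is installed in compiled form; this text tells all that it offers.
- The arm moves only by the shell command python3 -m pendant 'ROWS' [FORCE]. ROWS is JSON, a list of rows, each a list of 7 numbers: the shift along the world's x, y, z in m, then the turn, a rotation vector about the world's x, y, z in degrees, then the opening, from 0 (shut) to 1 (fully open). In form: [[dx, dy, dz, wx, wy, wz, claw], ...]. A call has exactly 5 rows; each row is the pose to reach, as a shift and turn from the pose commanded when the call began; what a row does not reach only later rows make up. A row lasts 1/8 s, in which the tool goes at most 62.5 mm and 10.7 degrees, less where a joint would pass 70% of its speed; a pose out of reach is approached as far as the arm can. A call with a gripper value outside its range is refused whole. The fingers move at their own pace and stop on an object; FORCE is the grip in N (left out, the last holds). Time passes only in rows, so rows that repeat a pose let the fingers close, or fill a call up. It gives the time, the measured TCP pose, the force and the opening at its end, in the units of the state.
- state(): the state, without advancing time (a new reading comes with each control period).
- camera(name): name is "scene" or "top" or "wrist"; returns (picture, depth): 420x560x3 uint8, red, green, blue; 420x560 float32, m along the optical axis (not along the pixel's ray), 0 where there is no reading.
- calibration(name): a dict with "fov_y" (degrees; the focal length in pixels is half the picture's height over the tangent of half this angle, whatever the lens; pixels are square), "cx", "cy" (the principal point, pixels), "dist" ([k1, k2, p1, p2, k3] as OpenCV has them; the pictures are not rectified), "R" (3x3) and "t" (3): a world point X has camera coordinates R X + t; the wrist camera has in their place "T_tool_cam" (4x4, takes a point from camera to tool coordinates, whose origin is the TCP and whose axes are the tool frame's). Camera axes: x right, y down, z forward; pixel columns grow to the right and rows downward; lengths in m; the calibration is good to about 2 mm. A picture is of the moment at which its call begins: read the wrist's pose just before it. calibration takes no time and is no camera call.
- job_done(): hands the job in, once; it reports no verdict.
The state is a dict: "time": time; "q": joint angles; "joint_vel": joint speeds; "joint_torque": joint torques, N m; "tcp_pos": TCP position; "orientation": TCP orientation; "ft_force": force on the tool from outside, world axes, zero at the start; "wrist_torque": the same for the moment, N m; "width": opening from 0.0 (shut) to 1.0 (fully open).
Only numpy, scipy, OpenCV 4.12 (cv2) and the standard library are available. Lean on these libraries where they do the work, as an engineer would, in place of code of your own. Each camera call takes 0.05 s, during which the arm holds its last target.

## Task

Slide the glass block that lies loose in the jig snugly into the corner of the two fences, then bring the second glass block from the bench and set it snugly against the first, on its near (open) side, and against the same side fence. Then take the top plate by its handle, keep it level and lower it gently over the two guide pins until it rests flat on both blocks, and let go. Do not drop the glass or the plate, and leave the bottle, the glass slats and the try square where they are.

Things in the scene. Friction and masses are not known exactly. Their poses are not given: they have to be found in the camera images.
- jig: Fixed dark steel base, 160 (own x) x 260 (own y) x 15 mm thick. Own x points roughly away from the robot (yaw within 0.25 rad). Origin: centre of its underside, on the bench. On it: an L of two low fences and two guide pins; its -x and -y sides are open. Home of the first block: centre at own (+20, 0) mm; of the second: (-20, 0) mm, standing on the base, own x parallel to the jig's x.
- pin_left_tip (a point): Tip of the guide pin at own (0, +105) mm of the jig, 85 mm above the bench. The pins are fixed, upright steel, 12 mm in diameter, 70 mm tall above the base; the last 12 mm taper to 4 mm at the tip.
- pin_right_tip (a point): Tip of the guide pin at own (0, -105) mm of the jig; same as the other pin.
- fence_corner (a point): Inner corner of the two fences on the base's top, own (+40, +25, 15) mm of the jig. Fences: fixed aluminium bars 12 mm thick, 10 mm high (tops 25 mm above the bench). Far fence: along own y, inner face x = +40, from y = -40 to +37 mm. Side fence: along own x, inner face y = +25, from x = -35 to +40 mm.
- block_first: First block: block of five clear green-tinted glass panes bonded flat, 40 mm (own x) x 50 mm (own y) x 30 mm tall, about 150 g. Origin: centre of its underside; z up. It lies in the jig on the base, 12 to 28 mm out of the corner in own x and y of the jig, towards the open sides, and turned up to 0.25 rad.
- block_second: Second block, identical: block of five clear green-tinted glass panes bonded flat, 40 mm (own x) x 50 mm (own y) x 30 mm tall, about 150 g. Origin: centre of its underside; z up. It lies on the bench between the jig and the plate, nearer the robot, turned up to 0.5 rad from the robot's axes.
- plate: Aluminium top plate, 95 (own x) x 250 (own y) x 12 mm thick, about 0.55 kg, flat on the bench, handle up, on the other side from the jig. Origin: centre of its underside, z up; it balances over its centre. It has two through holes for the guide pins and fits either way round. Home: resting on both blocks, underside 45 mm above the bench.
- plate_hole_1 (a point): Centre of the plate's hole at own (0, +105) mm, at the underside; holes are 15 mm in diameter.
- plate_hole_2 (a point): Centre of the plate's hole at own (0, -105) mm, at the underside.
- plate_handle (a point): Middle of the plate's handle: a black bar 22 mm thick (plate's x), 80 mm long (plate's y), 24 mm high, on two short posts over the plate's centre; from 28 to 52 mm above the plate's underside, this point at 40 mm.
- bottle: Bystander: black plastic bottle 48 mm in diameter, 120 mm tall, standing beyond the work. Origin: centre of its underside.
- slat_stack: Bystander: stack of glass slats 50 x 140 x 24 mm lying on the bench. Origin: centre of its underside.
- try_square: Bystander: steel try square lying on the bench, stock 20 x 90 x 16 mm with a blade 120 x 25 x 4 mm along own x. Origin: centre of the underside of the stock.
Things that resemble listed ones, but are neither listed nor needed, are in the scene too. Leave any black look-alike of the block_first alone. What is shaped like the block_second but red is not meant.

How it is judged:
By the outcome, as a careful person would: the job done as asked, in the order asked, and still so for the second after the job is handed in, with the robot touching nothing.
It also fails if it takes over 72 s, if anything falls off the work surface, if the arm or the gripper's body presses on something with over 40 N, if the wrist force passes 120 N, or if a joint passes its speed limit or range.

## Working session

There is one attempt and no reset: what is moved stays moved. The work goes in short steps, Python scripts to look and compute and a shell command to move; the robot and the scene stay as the last step left them, time stands still between calls to the robot, and variables do not carry over. Pictures are saved under pics/ and viewed, and the job is handed in when it is done.

```bash
mkdir -p pics; cat > h.py <<'E'
import numpy as np, cv2
from workcell import state, camera, calibration, job_done, nose_length
from scipy.spatial.transform import Rotation as Ro
def K(c): 
    f=210/np.tan(np.radians(c["fov_y"])/2); return np.array([[f,0,c["cx"]],[0,f,c["cy"]],[0,0,1]])
def pose(name,s=None):
    c=calibration(name)
    if name!="wrist": return c,np.array(c["R"]),np.array(c["t"])
    s=s or state(); T=np.eye(4);T[:3,:3]=Ro.from_rotvec(s["orientation"]).as_matrix();T[:3,3]=s["tcp_pos"]
    W=np.linalg.inv(T@np.array(c["T_tool_cam"])); return c,W[:3,:3],W[:3,3]
def ray(P,uv,z):
    c,R,t=P; uv=np.array(uv,float).reshape(-1,1,2)
    n=cv2.undistortPoints(uv,K(c),np.array(c["dist"],float)).reshape(-1,2)
    d=np.c_[n,np.ones(len(n))]@R; o=-R.T@t
    k=(z-o[2])/d[:,2]; return o+d*k[:,None]
def proj(P,X):
    c,R,t=P; return cv2.projectPoints(np.array(X,float).reshape(-1,1,3),cv2.Rodrigues(R)[0],t,K(c),np.array(c["dist"],float))[0].reshape(-1,2)
def shot(name,fn):
    s=state(); P=pose(name,s); im,d=camera(name); cv2.imwrite("pics/"+fn+".png",im[:,:,::-1]); np.savez("pics/"+fn+".npz",im=im,d=d,R=P[1],t=P[2]); return P,im,d
def load(name,fn):
    z=np.load("pics/"+fn+".npz"); return (calibration(name),z["R"],z["t"]),z["im"],z["d"]
E
python3 - <<'E'
from h import *
for n in("scene","top","wrist"): 
    P,im,d=shot(n,n+"0"); print(n,-P[1].T@P[2],P[1][2],P[0]["fov_y"])
s=state();print(s["time"],s["tcp_pos"],s["orientation"],s["width"],nose_length() if callable(nose_length) else nose_length)
print(Ro.from_rotvec(s["orientation"]).as_matrix())
E
```

```text
scene [ 1.0562582  -0.63202451  1.23217645] [-0.34357847  0.4398205  -0.82976609] 42.46329965144506
top [ 0.46479097 -0.01267947  1.53823409] [ 0.07087797 -0.00666678 -0.99746271] 43.29359236570203
wrist [0.08523865 0.64876775 0.38345802] [ 0.23550557 -0.0584658  -0.97011282] 58.713771989573814
0.15 [0.1499089  0.63213403 0.23887624] [-1.31124171 -1.03536795  1.03687239] 1.0031673873402263 0.017
[[ 2.30724278e-01 -1.83779194e-04 -9.73019154e-01]
 [ 9.73018395e-01 -1.21953056e-03  2.30724328e-01]
 [-1.22902893e-03 -9.99999239e-01 -1.02554772e-04]]
```

View pics/scene0.png

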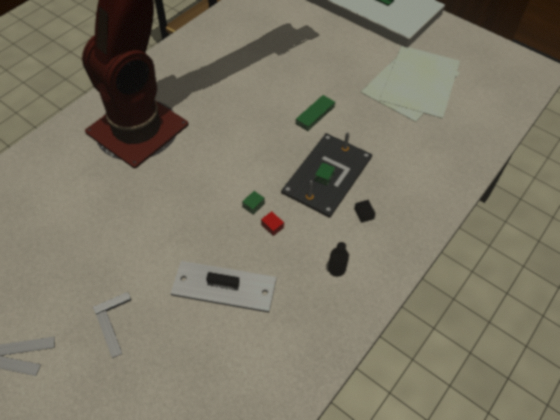

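View pics/top0.png

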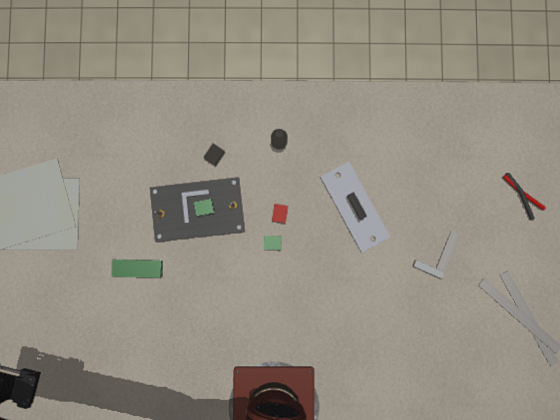

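View pics/wrist0.png

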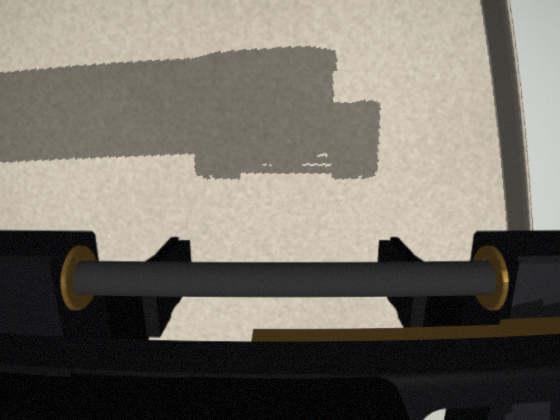

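Picture reading, top view: jig at (197,210), pins at about (161,213) and (233,205), fence L corner at (185,193). Candidates:
- **block_first:** green at (204,207) in the jig. The black look-alike is at (214,154).
- **block_second:** green at (272,243). The red look-alike is at (280,213), and the long green thing at (137,268) is the slat stack.
- **Plate:** grey at (354,207) with a black handle. The bottle is at (279,139) and the try square at (435,265).

I choose the green at (204,207) and at (272,243).

```bash
python3 - <<'E'
from h import *
P,im,d=load("top","top0")
hsv=cv2.cvtColor(im,cv2.COLOR_RGB2HSV)
g=cv2.inRange(hsv,(40,70,40),(85,255,255))
for c in cv2.findContours(g,cv2.RETR_EXTERNAL,cv2.CHAIN_APPROX_NONE)[0]:
    if cv2.contourArea(c)<60: continue
    (u,v),wh,a=cv2.minAreaRect(c); 
    print("green",(u,v),wh, ray(P,(u,v),.035)[0])
def cnt(m,n):
    cs=cv2.findContours(m,cv2.RETR_EXTERNAL,cv2.CHAIN_APPROX_NONE)[0]
    c=max(cs,key=cv2.contourArea); r=cv2.minAreaRect(c);b=cv2.boxPoints(r); print(n,r); return b
dk=np.zeros(g.shape,np.uint8); roi=(slice(165,255),slice(140,255)); dk[roi]=cv2.inRange(im,(0,0,0),(95,95,95))[roi]
dk=cv2.morphologyEx(dk,cv2.MORPH_CLOSE,np.ones((25,25)))
b=cnt(dk,"jig");X=ray(P,b,.015);print(X.round(4), X.mean(0))
pl=np.zeros(g.shape,np.uint8); roi=(slice(150,262),slice(310,400)); pl[roi]=((im[roi].min(2)>150)&(np.ptp(im[roi].astype(int),axis=2)<22)).astype(np.uint8)*255
pl=cv2.morphologyEx(pl,cv2.MORPH_CLOSE,np.ones((21,21)))
b=cnt(pl,"plate");X=ray(P,b,.012);print(X.round(4),X.mean(0))
print(ray(P,[(338,174),(374,240)],.012)); print("handle",ray(P,(356,207),.052)); print("pins",ray(P,[(161,213),(234,205)],.085))
crop=im[140:270,100:400]; cv2.imwrite("pics/topcrop.png",cv2.resize(crop,None,fx=2.6,fy=2.6,interpolation=cv2.INTER_CUBIC)[:,:,::-1])
E
```

```text
green (136.0, 268.0) (16.0, 48.0) [0.39776177 0.38738026 0.035     ]
green (201.71621704101562, 207.2972869873047) (12.658721923828125, 13.809514999389648) [0.57042235 0.2035797  0.035     ]
jig ((195.7416229248047, 202.2135009765625), (69.69396209716797, 89.69166564941406), 83.34557342529297)
[[0.6716 0.3662 0.015 ]
 [0.7028 0.108  0.015 ]
 [0.5021 0.083  0.015 ]
 [0.4714 0.3388 0.015 ]] [0.5869701  0.22400806 0.015     ]
plate ((355.3312072753906, 206.27386474609375), (86.99147033691406, 32.721561431884766), 61.38954162597656)
[[ 0.6645 -0.1358  0.012 ]
 [ 0.7109 -0.2197  0.012 ]
 [ 0.4889 -0.3389  0.012 ]
 [ 0.4436 -0.2554  0.012 ]] [ 0.57696711 -0.23745285  0.012     ]
[[ 0.67037873 -0.18780797  0.012     ]
 [ 0.47902584 -0.29092796  0.012     ]]
handle [[ 0.57145807 -0.23358911  0.052     ]]
pins [[0.55082092 0.30829093 0.085     ]
 [0.57353369 0.1075776  0.085     ]]
```

View pics/topcrop.png

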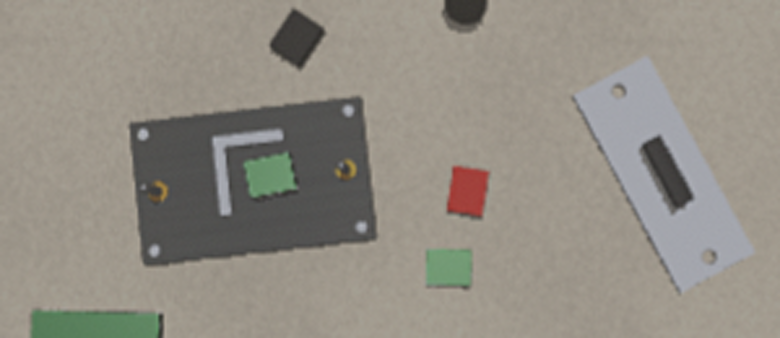

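```bash
python3 -m pendant '[[0.055,-0.03,0.02,0,0,4,1],[0.085,-0.09,0.02,0,0,8,1],[0.115,-0.14,0.02,0,0,12,1],[0.145,-0.19,0.02,0,0,16,1],[0.17,-0.25,0.02,0,0,20,1]]' 10; python3 -m pendant '[[0.025,-0.052,0,0,0,0,1],[0.05,-0.105,0,0,0,0,1],[0.07,-0.16,0,0,0,0,1],[0.085,-0.21,0,0,0,0,1],[0.1,-0.262,0,0,0,0,1]]'
python3 - <<'E'
from h import *
shot("wrist","w1")
E
```

```text
time: 0.78
tcp_pos: [0.3201, 0.3827, 0.2594]
orientation: [-1.151, -1.296, 1.295]
ft_force: [-0.1, -0.6, -0.1]
width: 1.001
time: 1.4
tcp_pos: [0.4192, 0.121, 0.2595]
orientation: [-1.152, -1.295, 1.294]
ft_force: [0.8, 0.7, 1.1]
width: 1.001
```

View pics/w1.png

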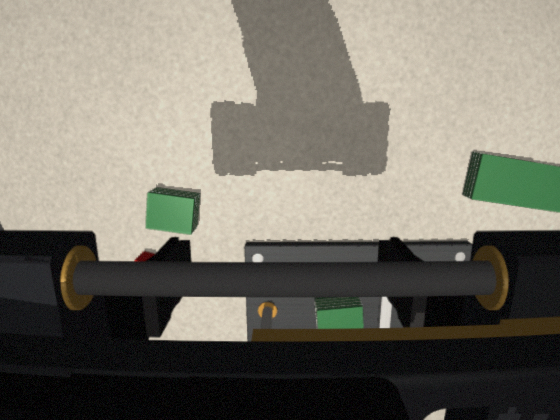

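The wrist view shows block_second at (172,210), with the red block behind the fingers at (147,255). The jig is partly hidden by the gripper, because image-up is towards the robot, so I'll move further out to see it.

```bash
python3 -m pendant '[[0.06,0.01,0.01,0,0,0,1],[0.12,0.03,0.02,0,0,0,1],[0.175,0.045,0.03,0,0,0,1],[0.23,0.06,0.04,0,0,0,1],[0.25,0.07,0.04,0,0,0,1]]'
python3 - <<'E'
from h import *
shot("wrist","w2")
E
```

```text
time: 2.08
tcp_pos: [0.6712, 0.1937, 0.2982]
orientation: [-1.153, -1.293, 1.296]
ft_force: [0.3, -0.7, -0.1]
width: 1.004
```

View pics/w2.png

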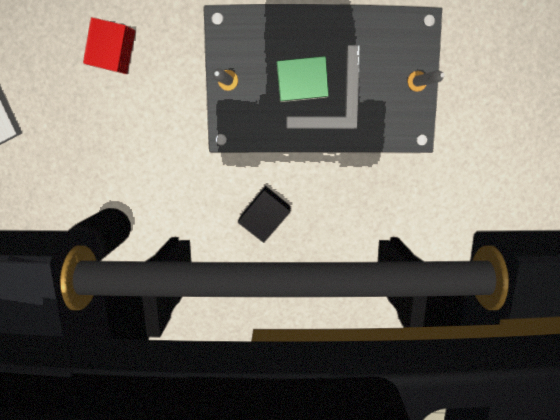

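The wrist view now shows the whole jig: discs at (217,18), (429,20), (221,140) and (422,140), pin collars at (228,80) and (417,81). Block_first is at (303,79), and the fence corner is near (347,118).

```bash
python3 - <<'E'
from h import *
P,im,d=load("wrist","w2")
cv2.imwrite("pics/w2c.png",cv2.resize(im[0:170,190:460],None,fx=2.9,fy=2.9,interpolation=cv2.INTER_CUBIC)[:,:,::-1])
def comp(m,mn=15):
    n,l,st,c=cv2.connectedComponentsWithStats(m.astype(np.uint8)); return [(c[i],st[i,4]) for i in range(1,n) if st[i,4]>mn]
i=im.astype(int)
roi=np.zeros(im.shape[:2],bool); roi[5:152,206:442]=1
w=(i.min(2)>120)&roi&(np.ptp(i,axis=2)<40)
print("white",[(c.round(1),a) for c,a in comp(w)])
o=(i[:,:,0]-i[:,:,2]>50)&roi&(i[:,:,0]>i[:,:,1]+20)
print("or",[(c.round(1),a) for c,a in comp(o)])
hsv=cv2.cvtColor(im,cv2.COLOR_RGB2HSV)
for nm,fn in(("w2","w2"),("w1","w1")):
    P,im,d=load("wrist",fn); hsv=cv2.cvtColor(im,cv2.COLOR_RGB2HSV)
    g=cv2.inRange(hsv,(40,60,60),(85,255,255))
    for c in cv2.findContours(g,cv2.RETR_EXTERNAL,cv2.CHAIN_APPROX_NONE)[0]:
        if cv2.contourArea(c)<800: continue
        b=cv2.boxPoints(cv2.minAreaRect(c)); print(fn,b.round(1).tolist(), np.median(hsv[g>0],0))
    print(d[79,303] if fn=="w2" else d[215,172])
E
```

```text
white [(array([419.7,   5.4]), np.int32(82)), (array([216.8,  18.1]), np.int32(116)), (array([429.,  20.]), np.int32(105)), (array([440.4,  51.4]), np.int32(96)), (array([337.5, 100.6]), np.int32(1498)), (array([216.3,  73. ]), np.int32(24)), (array([438., 121.]), np.int32(466)), (array([206.6, 126.1]), np.int32(122)), (array([219.5, 138.8]), np.int32(66)), (array([421.6, 139.5]), np.int32(99))]
or [(array([229.6,  81.4]), np.int32(184)), (array([414.7,  81.6]), np.int32(192))]
w2 [[275.79998779296875, 60.0], [325.3999938964844, 55.29999923706055], [329.20001220703125, 95.9000015258789], [279.70001220703125, 100.5999984741211]] [ 63.  81. 191.]
0.37755498
w1 [[316.0, 297.0], [363.0, 297.0], [363.0, 328.0], [316.0, 328.0]] [ 65. 113. 130.]
w1 [[142.60000610351562, 227.5], [148.10000610351562, 186.6999969482422], [200.0, 193.8000030517578], [194.5, 234.60000610351562]] [ 65. 113. 130.]
w1 [[469.5, 198.5], [476.29998779296875, 152.5], [565.7000122070312, 165.8000030517578], [558.9000244140625, 211.8000030517578]] [ 65. 113. 130.]
0.38707426
```

View pics/w2c.png

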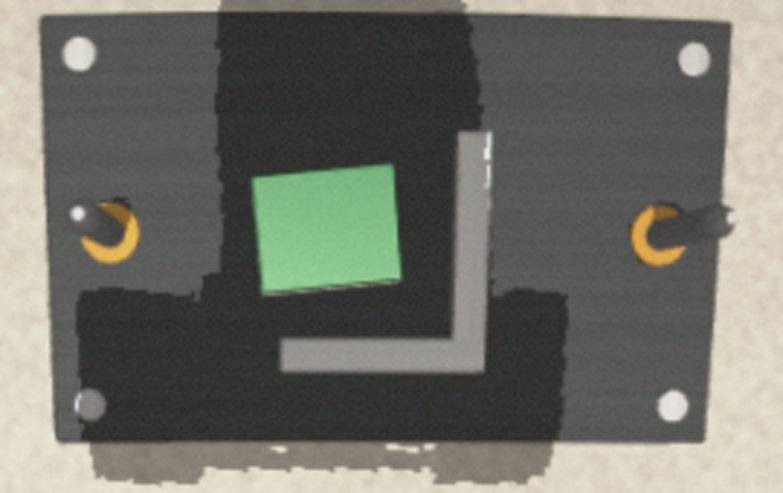

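```bash
python3 - <<'E'
from h import *
P,im,d=load("wrist","w1")
cv2.imwrite("pics/w1c.png",cv2.resize(im[170:250,120:230],None,fx=6,fy=6,interpolation=cv2.INTER_CUBIC)[:,:,::-1])
E
```

```text
(no output)
```

View pics/w1c.png

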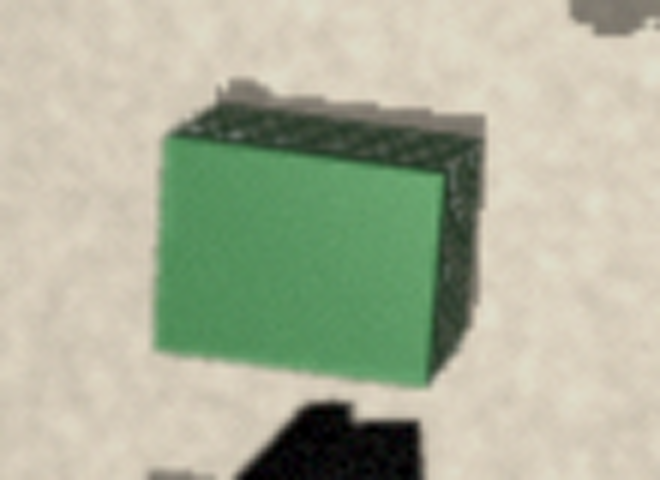

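Both crops show clear green-tinted blocks. They are the right ones, neither black nor red, and their top corners are readable.

```bash
python3 - <<'E'
from h import *
P,_,_=load("wrist","w2")
def yaw(v): return np.degrees(np.arctan2(v[1],v[0]))
D=ray(P,[(216.9,18.6),(429.3,20.3),(221,139.7),(421.7,140)],.015); print("discs",D[:,:2].round(4),"ctr",D.mean(0))
for a,b in((1,0),(3,2)): print("y-yaw",yaw(D[a]-D[b])-90)
for a,b in((2,0),(3,1)): print("x-yaw",yaw(D[a]-D[b]))
T=ray(P,[(416.9,81),(227.6,80.3)],.015);print("collars",T,T.mean(0),yaw(T[0]-T[1])-90,np.linalg.norm(T[0]-T[1]))
T=ray(P,[(442.4,75.2),(216.9,73.4)],.085);print("tips",T,T.mean(0),yaw(T[0]-T[1])-90,np.linalg.norm(T[0]-T[1]))
F=ray(P,[(346.2,117.2),(286.6,117.2),(348.3,45.2)],.025);print("fence",F,yaw(F[0]-F[1])-90,yaw(F[0]-F[2]))
def blk(P,px,z,n):
    B=ray(P,px,z); c=B.mean(0); print(n,c,[ (yaw(B[i]-B[(i+1)%4]),np.linalg.norm(B[i]-B[(i+1)%4]).round(4)) for i in range(4)]); return c
b1=blk(P,[(277.2,61.4),(325.2,56.9),(327.9,96.6),(280.3,101.4)],.045,"b1")
P1,_,_=load("wrist","w1"); blk(P1,[(147.7,192.8),(194.2,199),(191.7,234.3),(145.8,228.3)],.030,"b2")
# top camera cross-check
Pt,_,_=load("top","top0")
c=lambda u,v:(u/2.6+100,v/2.6+140)
print("top b1",blk(Pt,[c(246,158),c(290,152),c(297,192),c(252,199)],.045,""))
print("top b2",blk(Pt,[c(427,250),c(471,250),c(471,287),c(427,285)],.030,""))
print("topdiscs",ray(Pt,[c(143,134),c(348,111),c(154,251),c(361,228)],.015).mean(0))
E
```

```text
discs [[0.5126 0.1026]
 [0.4852 0.3313]
 [0.6418 0.1184]
 [0.6145 0.3464]] ctr [0.56351091 0.22470038 0.015     ]
y-yaw 6.819290922768843
y-yaw 6.826630045159433
x-yaw 6.962806983620347
x-yaw 6.650121713226954
collars [[0.5508691  0.3287458  0.015     ]
 [0.57596203 0.12018467 0.015     ]] [0.56341557 0.22446524 0.015     ] 6.860536438244679 0.21006523486807838
tips [[0.55112559 0.32887766 0.085     ]
 [0.57565697 0.1208105  0.085     ]] [0.56339128 0.22484408 0.085     ] 6.724203096948187 0.20950830054838993
fence [[0.60043479 0.25440752 0.025     ]
 [0.60831467 0.18953069 0.025     ]
 [0.52550953 0.24561576 0.025     ]] 6.925177363813873 6.692508484605206
b1 [0.56817825 0.20122714 0.045     ] [(np.float64(-77.95066646293498), np.float64(0.0489)), (np.float64(-168.14079185314253), np.float64(0.0395)), (np.float64(102.48609541797055), np.float64(0.0494)), (np.float64(11.12646830140973), np.float64(0.0399))]
b2 [0.46780848 0.00710579 0.03      ] [(np.float64(-91.0967724124203), np.float64(0.049)), (np.float64(179.3082239800364), np.float64(0.0387)), (np.float64(89.19812247468613), np.float64(0.0495)), (np.float64(-1.5081722910766049), np.float64(0.0389))]
 [0.56946481 0.19475499 0.045     ] [(np.float64(97.98145172465013), np.float64(0.0483)), (np.float64(10.567002478236315), np.float64(0.0444)), (np.float64(-80.95039668065505), np.float64(0.0494)), (np.float64(-170.89389657488857), np.float64(0.0452))]
top b1 [0.56946481 0.19475499 0.045     ]
 [0.46942642 0.00115812 0.03      ] [(np.float64(90.16481057039174), np.float64(0.0482)), (np.float64(0.155623426873902), np.float64(0.0404)), (np.float64(-92.43927886175287), np.float64(0.0481)), (np.float64(-179.72232045951904), np.float64(0.0382))]
top b2 [0.46942642 0.00115812 0.03      ]
topdiscs [0.56527846 0.22079338 0.015     ]
```

```bash
python3 -m pendant '[[-0.04,0.003,-0.03,0,0,2,1],[-0.08,0.005,-0.07,0,0,4,1],[-0.103,0.0075,-0.12,0,0,4.8,1],[-0.103,0.0075,-0.16,0,0,4.8,1],[-0.103,0.0075,-0.18,0,0,4.8,1]]'
python3 - <<'E'
from h import *
shot("wrist","w3");shot("scene","s3"); im=cv2.imread("pics/s3.png"); cv2.imwrite("pics/s3c.png",cv2.resize(im[100:250,230:430],None,fx=4,fy=4,interpolation=cv2.INTER_CUBIC))
E
```

```text
time: 2.75
tcp_pos: [0.5644, 0.2002, 0.1176]
orientation: [-1.106, -1.353, 1.357]
ft_force: [0.9, 0.4, 0.6]
width: 1.002
```

View pics/s3c.png

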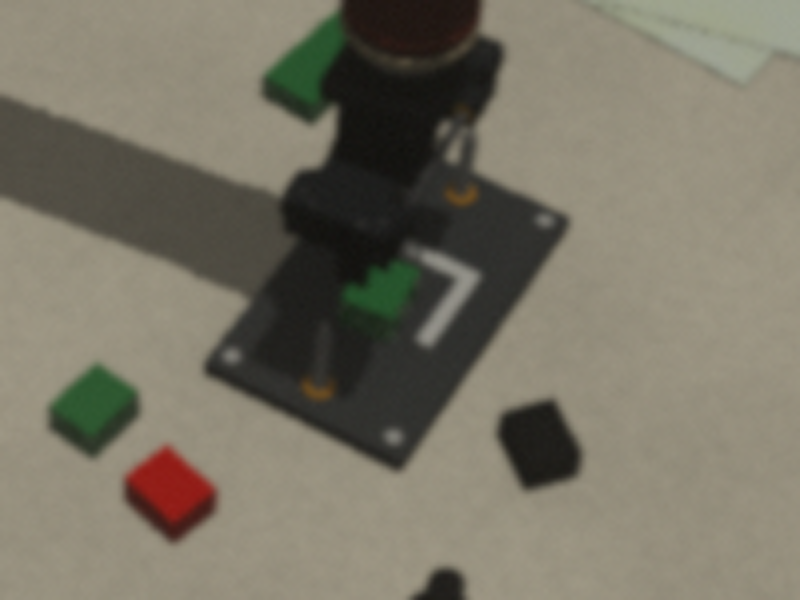

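View pics/w3.png

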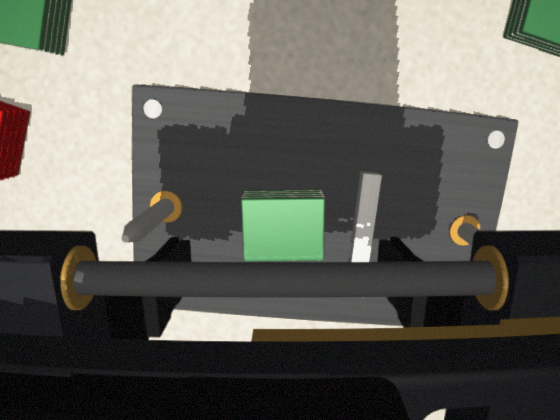

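The wrist view has the block square to the jaws at (283,228), centred between the fingers at columns 180 and 390. I'll check its depth-wise position.

```bash
python3 - <<'E'
from h import *
P,im,_=load("wrist","w3"); B=ray(P,[(242,200),(324,197.5)],.045); s=state(); print(B, s["tcp_pos"])
a=np.radians(101.5); x=np.array([np.cos(a),np.sin(a)]); z=np.array([-np.sin(a),np.cos(a)])
for b in B: e=b[:2]-np.array(s["tcp_pos"][:2]); print(e@x,e@z)
E
```

```text
[[0.553361   0.17348416 0.045     ]
 [0.54204542 0.22120295 0.045     ]] [0.56495064 0.19987677 0.11789209]
-0.02355216650779784 0.016618810061003256
0.025464611965234488 0.018193637613332696
```

```bash
python3 -m pendant '[[0,0,-0.035,0,0,0,1],[0,0,-0.06,0,0,0,1],[0,0,-0.072,0,0,0,1],[0,0,-0.072,0,0,0,1],[0,0,-0.072,0,0,0,0.9]]' 8; python3 -m pendant '[[0,0,0,0,0,0,0.3],[0,0,0,0,0,0,0.3],[0,0,0,0,0,0,0.3],[0,0,0,0,0,0,0.3],[0,0,0,0,0,0,0.3]]' 8
```

```text
time: 3.48
tcp_pos: [0.567, 0.2005, 0.049]
orientation: [-1.109, -1.357, 1.354]
ft_force: [-0.1, -0.3, 1.0]
width: 0.949
time: 4.1
tcp_pos: [0.566, 0.2002, 0.0476]
orientation: [-1.108, -1.355, 1.355]
ft_force: [-1.2, -0.2, 2.3]
width: 0.578
```

```bash
python3 -m pendant '[[0.003,0.006,0,0,0,-2,0.3],[0.007,0.012,0,0,0,-4,0.3],[0.010,0.018,0,0,0,-4.8,0.3],[0.0125,0.0225,0,0,0,-4.8,0.3],[0.0125,0.0225,0,0,0,-4.8,0.3]]' 8
python3 - <<'E'
from h import *
s=state(); print(s["ft_force"],s["tcp_pos"],s["width"]); shot("wrist","w4")
E
```

```text
time: 4.72
tcp_pos: [0.5791, 0.2234, 0.0477]
orientation: [-1.152, -1.295, 1.294]
ft_force: [-0.2, -1.5, 2.5]
width: 0.577
[-0.22113795 -1.45056855  2.46588163] [0.57907569 0.22341037 0.04766618] 0.5769468067683764
```

View pics/w4.png

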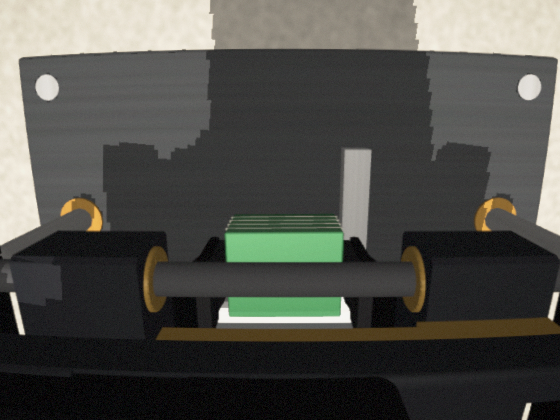

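The block at (284,268) is square to the jig, with its right edge almost at the side fence (343,200). I'll creep it in until it makes contact, first in jig y and then in x.

```bash
python3 -m pendant '[[-0.0001,0.001,0,0,0,0,0.3],[-0.0002,0.002,0,0,0,0,0.3],[-0.0003,0.003,0,0,0,0,0.3],[-0.0003,0.003,0,0,0,0,0.3],[-0.0003,0.003,0,0,0,0,0.3]]' 8; python3 -m pendant '[[0.001,0.0001,0,0,0,0,0.3],[0.002,0.0002,0,0,0,0,0.3],[0.003,0.0003,0,0,0,0,0.3],[0.004,0.0005,0,0,0,0,0.3],[0.004,0.0005,0,0,0,0,0.3]]' 8
```

```text
time: 5.4
tcp_pos: [0.5783, 0.2255, 0.0477]
orientation: [-1.152, -1.294, 1.294]
ft_force: [1.8, -4.4, 4.1]
width: 0.571
time: 6.02
tcp_pos: [0.5799, 0.2257, 0.0469]
orientation: [-1.149, -1.29, 1.297]
ft_force: [-6.8, -5.8, 7.5]
width: 0.57
```

```bash
python3 -m pendant '[[-0.001,0,0,0,0,0,0.75],[-0.001,0,0,0,0,0,0.75],[-0.001,0,0,0,0,0,0.75],[-0.001,0,0.02,0,0,0,0.75],[-0.001,0,0.07,0,0,0,0.75]]' 8; python3 -m pendant '[[0.03,-0.004,0.05,0,0,0,1],[0.07,-0.01,0.1,0,0,0,1],[0.09,-0.015,0.14,0,0,0,1],[0.09,-0.015,0.17,0,0,0,1],[0.09,-0.015,0.17,0,0,0,1]]' 8
python3 - <<'E'
from h import *
P,im,d=shot("wrist","w5"); cv2.imwrite("pics/w5c.png",cv2.resize(im[0:200,150:450],None,fx=2.6,fy=2.6,interpolation=cv2.INTER_CUBIC)[:,:,::-1])
E
```

```text
time: 6.65
tcp_pos: [0.58, 0.2259, 0.1175]
orientation: [-1.151, -1.291, 1.297]
ft_force: [0.7, 0.3, -0.2]
width: 0.749
time: 7.28
tcp_pos: [0.6725, 0.2109, 0.292]
orientation: [-1.155, -1.299, 1.29]
ft_force: [-0.8, -1.2, -0.7]
width: 1.001
```

View pics/w5c.png

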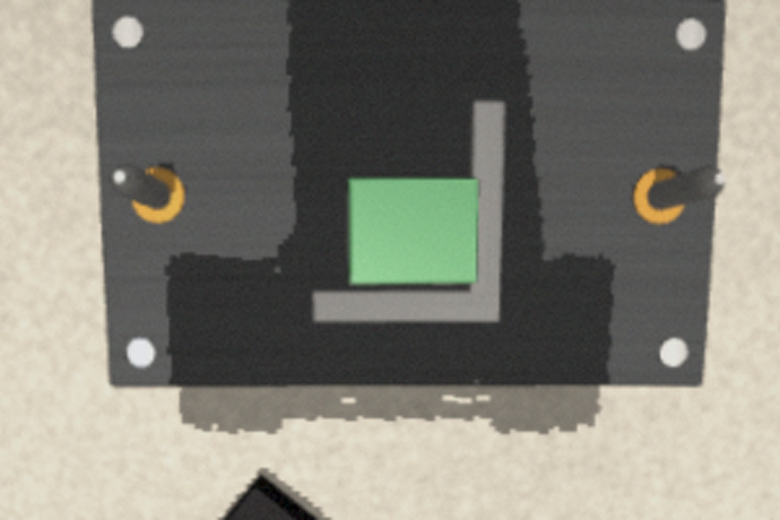

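The block appears in the corner, its top at (349–477, 179–284) in the crop, but a gap to the far fence edge (row 291) may remain. I'll measure it.

```bash
cat >> h.py <<'E'
def crop(fx,x0,y0,l): return [((u+.5)/fx-.5+x0,(v+.5)/fx-.5+y0) for u,v in l]
def injig(X,o,yaw):
    a=np.radians(yaw); d=np.asarray(X)[:,:2]-o[:2]; return np.c_[d@[np.cos(a),np.sin(a)],d@[-np.sin(a),np.cos(a)]]*1000
E
python3 - <<'E'
from h import *
P,im,d=load("wrist","w5")
D=ray(P,crop(2.6,150,0,[(127,33),(691,34),(141,353),(674,352)]),.015); o=D.mean(0); y=D[1]-D[0]+D[3]-D[2]; yaw=np.degrees(np.arctan2(y[1],y[0]))-90
print(o,yaw,injig(D,o,yaw).round(1))
B=ray(P,crop(2.6,150,0,[(349,179),(476.5,178),(477,284),(350,285)]),.045); print(injig(B,o,yaw).round(1))
F=ray(P,crop(2.6,150,0,[(314,291),(471,291),(474,101)]),.025); print(injig(F,o,yaw).round(1))
C=ray(P,crop(2.6,150,0,[(159,195),(659,196)]),.015); print(injig(C,o,yaw).round(1))
E
```

```text
[0.56329073 0.22456213 0.015     ] 6.90213465778632 [[ -64.9 -115.3]
 [ -65.   115.1]
 [  64.9 -115. ]
 [  65.   115.2]]
[[ -2.7 -25.2]
 [ -3.1  23.9]
 [ 37.   24.9]
 [ 37.3 -25. ]]
[[ 39.6 -39.9]
 [ 39.7  25.1]
 [-35.2  24.9]]
[[  -0.4 -104.4]
 [   0.   104.7]]
```

Block_first is flush in y but about 2.7 mm short of the far fence, as the earlier force was mostly friction. I'll push its near face with closed fingers.

```bash
python3 -m pendant '[[-0.055,0.005,-0.02,0,0,0,0],[-0.11,0.01,-0.04,0,0,0,0],[-0.132,0.0112,-0.09,0,0,0,0],[-0.132,0.0112,-0.14,0,0,0,0],[-0.132,0.0112,-0.165,0,0,0,0]]' 10; python3 -m pendant '[[0,0,-0.04,0,0,0,0],[0,0,-0.075,0,0,0,0],[0,0,-0.083,0,0,0,0],[0,0,-0.083,0,0,0,0],[0,0,-0.083,0,0,0,0]]'
```

```text
time: 7.95
tcp_pos: [0.5366, 0.2222, 0.1197]
orientation: [-1.15, -1.292, 1.298]
ft_force: [0.6, 0.4, 0.1]
width: 0.52
time: 8.57
tcp_pos: [0.54, 0.2229, 0.041]
orientation: [-1.153, -1.296, 1.293]
ft_force: [0.0, 0.4, 0.7]
width: 0.018
```

```bash
python3 -m pendant '[[0.005,0.0006,0,0,0,0,0],[0.009,0.001,0,0,0,0,0],[0.011,0.0013,0,0,0,0,0],[0.013,0.0015,0,0,0,0,0],[0.013,0.0015,0,0,0,0,0]]'; python3 -m pendant '[[0.001,0.0001,0,0,0,0,0],[0.002,0.0002,0,0,0,0,0],[0.003,0.0003,0,0,0,0,0],[0.003,0.0003,0,0,0,0,0],[0.003,0.0003,0,0,0,0,0]]'
```

```text
time: 9.2
tcp_pos: [0.5523, 0.224, 0.0395]
orientation: [-1.152, -1.294, 1.294]
ft_force: [-0.9, 0.5, 1.2]
width: 0.008
time: 9.82
tcp_pos: [0.5528, 0.224, 0.0393]
orientation: [-1.148, -1.29, 1.297]
ft_force: [-11.8, -3.0, 9.9]
width: 0.005
```

```bash
python3 -m pendant '[[-0.008,-0.001,0,0,0,0,0],[-0.012,-0.001,0.01,0,0,0,0.3],[-0.012,-0.001,0.06,0,0,0,0.6],[0.02,-0.006,0.11,0,0,0,1],[0.06,-0.01,0.15,0,0,0,1]]'; python3 -m pendant '[[0.03,0,0.03,0,0,0,1],[0.06,0,0.06,0,0,0,1],[0.06,0,0.09,0,0,0,1],[0.06,0,0.1,0,0,0,1],[0.06,0,0.1,0,0,0,1]]' 
python3 - <<'E'
from h import *
P,im,d=shot("wrist","w6"); cv2.imwrite("pics/w6c.png",cv2.resize(im[0:200,150:450],None,fx=2.6,fy=2.6,interpolation=cv2.INTER_CUBIC)[:,:,::-1])
E
```

```text
time: 10.45
tcp_pos: [0.6163, 0.2146, 0.1932]
orientation: [-1.152, -1.298, 1.292]
ft_force: [0.9, 0.4, -0.8]
width: 0.373
time: 11.08
tcp_pos: [0.6752, 0.2143, 0.29]
orientation: [-1.152, -1.295, 1.294]
ft_force: [0.4, -0.7, -0.1]
width: 0.938
```

View pics/w6c.png

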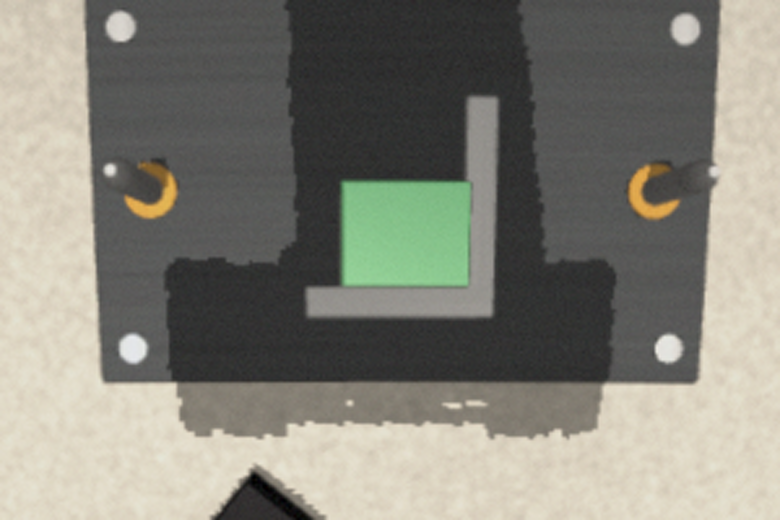

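The gap is closed: the block's far edge (row 286) now sits on the fence line, flush on both sides. Next, the second block.

```bash
python3 -m pendant '[[-0.035,-0.035,0,0,0,-2,1],[-0.075,-0.075,-0.01,0,0,-4,1],[-0.115,-0.115,-0.02,0,0,-6,1],[-0.155,-0.155,-0.04,0,0,-7.7,1],[-0.19,-0.19,-0.07,0,0,-7.7,1]]' 8; python3 -m pendant '[[-0.017,-0.017,-0.05,0,0,0,1],[-0.017,-0.017,-0.09,0,0,0,1],[-0.017,-0.017,-0.1,0,0,0,1],[-0.017,-0.017,-0.1,0,0,0,1],[-0.017,-0.017,-0.1,0,0,0,1]]'
python3 - <<'E'
from h import *
P,im,d=shot("wrist","w7"); s=state(); print(s["tcp_pos"],Ro.from_rotvec(s["orientation"]).as_matrix()[:,0])
E
```

```text
time: 11.75
tcp_pos: [0.4832, 0.0231, 0.2181]
orientation: [-1.217, -1.196, 1.195]
ft_force: [0.4, -0.5, 0.9]
width: 1.001
time: 12.38
tcp_pos: [0.4692, 0.0076, 0.1207]
orientation: [-1.219, -1.198, 1.195]
ft_force: [-0.0, 0.5, 1.8]
width: 1.0
[0.46922182 0.00756816 0.12076259] [1.77037345e-02 9.99843195e-01 4.04465124e-04]
```

View pics/w7.png

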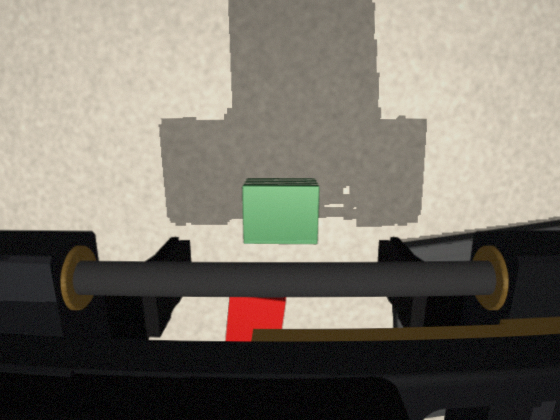

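Block_second is at (281,214), square to the jaws, with the red block beyond it at (257,318).

```bash
python3 - <<'E'
from h import *
P,im,_=load("wrist","w7"); B=ray(P,[(243,185),(319,184),(318.5,243),(244,243)],.030); print(B.round(4),B.mean(0))
E
```

```text
[[ 0.447  -0.0173  0.03  ]
 [ 0.4472  0.0314  0.03  ]
 [ 0.4872  0.0313  0.03  ]
 [ 0.4864 -0.0184  0.03  ]] [0.4669516  0.00673789 0.03      ]
```

```bash
python3 -m pendant '[[-0.001,-0.001,-0.04,0,0,0,1],[-0.002,-0.001,-0.075,0,0,0,1],[-0.002,-0.001,-0.0895,0,0,0,1],[-0.002,-0.001,-0.0895,0,0,0,0.7],[-0.002,-0.001,-0.0895,0,0,0,0.3]]' 12; python3 -m pendant '[[0,0,0,0,0,0,0.3],[0,0,0,0,0,0,0.3],[0,0,0,0,0,0,0.3],[0,0,0,0,0,0,0.3],[0,0,0,0,0,0,0.3]]' 12
```

```text
time: 13.05
tcp_pos: [0.4673, 0.0064, 0.0313]
orientation: [-1.219, -1.197, 1.195]
ft_force: [1.1, -0.1, 0.2]
width: 0.848
time: 13.68
tcp_pos: [0.4666, 0.0063, 0.0305]
orientation: [-1.218, -1.196, 1.195]
ft_force: [-0.5, 0.2, 6.1]
width: 0.572
```

```bash
python3 -m pendant '[[0,0,0.03,0,0,0,0.3],[0,0,0.075,0,0,0,0.3],[0,0.02,0.105,0,0,2,0.3],[0.01,0.06,0.11,0,0,4,0.3],[0.022,0.105,0.11,0,0,6,0.3]]' 12; python3 -m pendant '[[0.012,0.04,0,0,0,1.85,0.3],[0.03,0.08,0,0,0,1.85,0.3],[0.047,0.107,0,0,0,1.85,0.3],[0.047,0.107,-0.03,0,0,1.85,0.3],[0.047,0.107,-0.05,0,0,1.85,0.3]]'
python3 - <<'E'
from h import *
P,im,d=shot("wrist","w8"); s=state(); print(s["tcp_pos"],s["width"],s["ft_force"],Ro.from_rotvec(s["orientation"]).as_matrix()[:,0])
E
```

```text
time: 14.3
tcp_pos: [0.4885, 0.1138, 0.14]
orientation: [-1.166, -1.275, 1.273]
ft_force: [1.4, 0.6, -2.4]
width: 0.572
time: 14.92
tcp_pos: [0.5338, 0.22, 0.0868]
orientation: [-1.148, -1.295, 1.301]
ft_force: [-0.7, -0.9, -2.3]
width: 0.575
[0.53253385 0.21921015 0.08452361] 0.5719569242750246 [-2.74208768 -0.9027639  -3.07986852] [-0.12092021  0.99265879 -0.00261515]
```

View pics/w8.png

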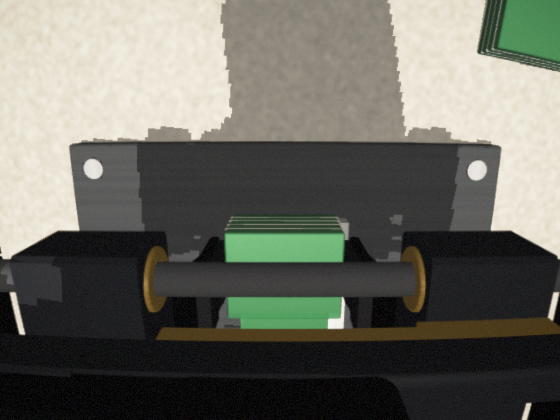

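```bash
python3 -m pendant '[[0,-0.0015,-0.015,0,0,0,0.3],[0,-0.0015,-0.027,0,0,0,0.3],[0,-0.0015,-0.034,0,0,0,0.3],[0,-0.0015,-0.037,0,0,0,0.3],[0,-0.0015,-0.037,0,0,0,0.3]]'; python3 -m pendant '[[0,0,-0.001,0,0,0,0.3],[0,0,-0.002,0,0,0,0.3],[0,0,-0.002,0,0,0,0.3],[0,0,-0.002,0,0,0,0.3],[0,0,-0.002,0,0,0,0.3]]'
```

```text
time: 15.6
tcp_pos: [0.5353, 0.2168, 0.0532]
orientation: [-1.151, -1.296, 1.296]
ft_force: [0.6, -0.2, -1.9]
width: 0.571
time: 16.23
tcp_pos: [0.5352, 0.2167, 0.0511]
orientation: [-1.151, -1.296, 1.296]
ft_force: [-0.6, 0.4, -1.6]
width: 0.571
```

```bash
python3 -m pendant '[[0,0,-0.002,0,0,0,0.3],[0,0,-0.004,0,0,0,0.3],[0,0,-0.0055,0,0,0,0.3],[0,0,-0.0055,0,0,0,0.3],[0,0,-0.0055,0,0,0,0.3]]'; python3 -m pendant '[[0.0014,0.003,0,0,0,0,0.3],[0.0034,0.0045,0,0,0,0,0.3],[0.0054,0.006,0,0,0,0,0.3],[0.0054,0.007,0,0,0,0,0.3],[0.0054,0.007,0,0,0,0,0.3]]'
```

```text
time: 16.85
tcp_pos: [0.5351, 0.2167, 0.0456]
orientation: [-1.151, -1.296, 1.296]
ft_force: [-1.0, -0.9, 1.4]
width: 0.576
time: 17.48
tcp_pos: [0.5388, 0.2209, 0.0452]
orientation: [-1.15, -1.29, 1.3]
ft_force: [-10.5, -10.6, 13.5]
width: 0.579
```

```bash
python3 -m pendant '[[0,-0.0018,0.001,0,0,0,0.3],[0,-0.0018,0.0012,0,0,0,0.3],[0,-0.0018,0.0012,0,0,0,0.3],[0,-0.0018,0.0012,0,0,0,0.3],[0,-0.0018,0.0012,0,0,0,0.3]]'
python3 - <<'E'
from h import *
P,im,d=shot("wrist","w9");shot("scene","s9"); im=cv2.imread("pics/s9.png"); cv2.imwrite("pics/s9c.png",cv2.resize(im[120:230,270:390],None,fx=5,fy=5,interpolation=cv2.INTER_CUBIC))
E
```

```text
time: 18.1
tcp_pos: [0.5403, 0.221, 0.0462]
orientation: [-1.151, -1.294, 1.298]
ft_force: [-2.6, -5.1, -1.3]
width: 0.577
```

View pics/s9c.png

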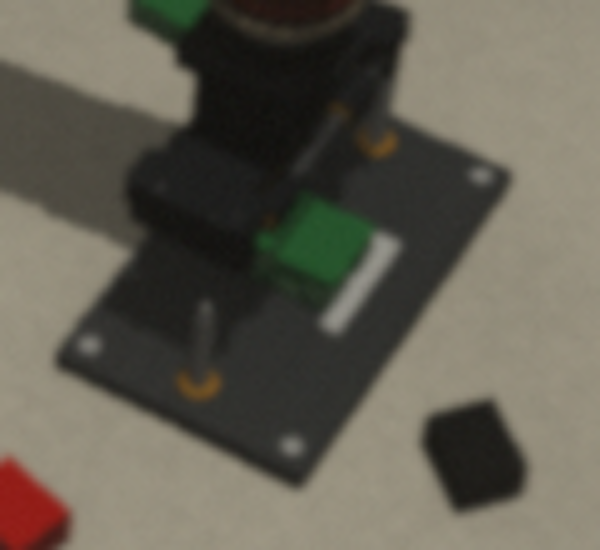

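View pics/w9.png

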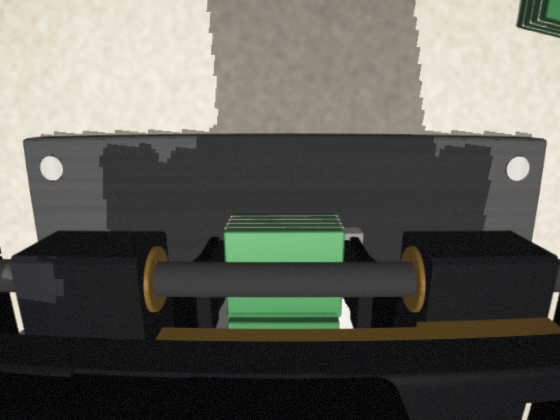

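A thin gap remains between the blocks (rows 318–322). I'll ease off the fence a little and push on in x.

```bash
python3 -m pendant '[[0.001,-0.0007,0,0,0,0,0.3],[0.002,-0.0007,0,0,0,0,0.3],[0.003,-0.0007,0,0,0,0,0.3],[0.004,-0.0006,0,0,0,0,0.3],[0.004,-0.0006,0,0,0,0,0.3]]'
```

```text
time: 18.82
tcp_pos: [0.5431, 0.2213, 0.0464]
orientation: [-1.148, -1.293, 1.298]
ft_force: [-8.2, -3.5, 3.6]
width: 0.576
```

```bash
python3 -m pendant '[[0,0,-0.0012,0,0,0,0.3],[0,0.0005,-0.0012,0,0,0,0.3],[-0.001,0.0005,-0.0012,0,0,0,0.75],[-0.001,0.0005,-0.0012,0,0,0,0.75],[-0.001,0.0005,-0.0012,0,0,0,0.75]]' 8; python3 -m pendant '[[0,0,0.03,0,0,0,0.75],[0,0,0.08,0,0,0,0.5],[-0.035,-0.002,0.09,0,0,0,0],[-0.042,-0.002,0.06,0,0,0,0],[-0.042,-0.002,0.06,0,0,0,0]]'
```

```text
time: 19.45
tcp_pos: [0.5441, 0.2225, 0.0459]
orientation: [-1.151, -1.298, 1.295]
ft_force: [0.7, 0.6, 0.5]
width: 0.734
time: 20.08
tcp_pos: [0.5001, 0.2197, 0.1044]
orientation: [-1.149, -1.294, 1.299]
ft_force: [-0.5, -0.7, 0.1]
width: 0.382
```

```bash
python3 -m pendant '[[0,-0.002,-0.02,0,0,0,0],[0,-0.002,-0.045,0,0,0,0],[0,-0.002,-0.063,0,0,0,0],[0,-0.002,-0.063,0,0,0,0],[0.004,-0.002,-0.063,0,0,0,0]]' 10; python3 -m pendant '[[0.004,0.0004,0,0,0,0,0],[0.006,0.0007,0,0,0,0,0],[0.008,0.001,0,0,0,0,0],[0.009,0.0012,0,0,0,0,0],[0.009,0.0012,0,0,0,0,0]]'
```

```text
time: 20.7
tcp_pos: [0.5063, 0.2181, 0.0433]
orientation: [-1.151, -1.297, 1.296]
ft_force: [-0.2, -0.6, 0.5]
width: 0.007
time: 21.32
tcp_pos: [0.513, 0.2189, 0.0424]
orientation: [-1.148, -1.294, 1.298]
ft_force: [-7.7, -0.9, 4.8]
width: 0.004
```

```bash
python3 -m pendant '[[0.001,0.0001,0,0,0,0,0],[0.0015,0.0002,0,0,0,0,0],[0.0015,0.0002,0,0,0,0,0],[-0.006,0,0,0,0,0,0],[-0.01,0,0.01,0,0,0,0]]' 10; python3 -m pendant '[[0,0,0.05,0,0,0,0.5],[0.05,0,0.09,0,0,0,1],[0.09,-0.005,0.13,0,0,0,1],[0.14,-0.01,0.17,0,0,0,1],[0.165,-0.01,0.215,0,0,0,1]]'; python3 -m pendant '[[0.01,0,0.03,0,0,0,1],[0.01,0,0.03,0,0,0,1],[0.01,0,0.03,0,0,0,1],[0.01,0,0.03,0,0,0,1],[0.01,0,0.03,0,0,0,1]]'
python3 - <<'E'
from h import *
P,im,d=shot("wrist","w10"); cv2.imwrite("pics/w10c.png",cv2.resize(im[0:200,150:450],None,fx=2.6,fy=2.6,interpolation=cv2.INTER_CUBIC)[:,:,::-1])
E
```

```text
time: 21.95
tcp_pos: [0.5039, 0.2188, 0.0524]
orientation: [-1.151, -1.295, 1.297]
ft_force: [-0.3, 0.9, 0.7]
width: 0.002
time: 22.58
tcp_pos: [0.6711, 0.208, 0.2691]
orientation: [-1.153, -1.295, 1.296]
ft_force: [0.5, 0.9, 0.1]
width: 0.488
time: 23.2
tcp_pos: [0.6791, 0.2093, 0.2969]
orientation: [-1.15, -1.296, 1.297]
ft_force: [0.2, 0.3, 0.8]
width: 0.981
```

View pics/w10c.png

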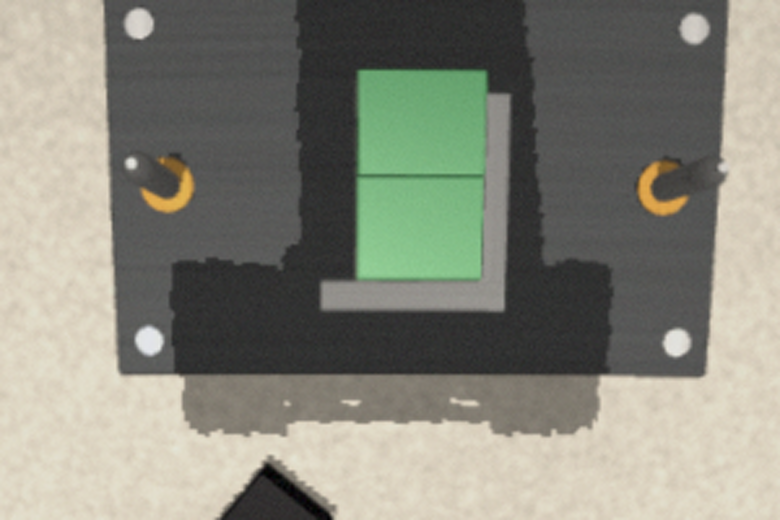

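Both blocks stand in line with only a hairline between them at row 175. I'll check them in the jig frame.

```bash
python3 - <<'E'
from h import *
P,im,d=load("wrist","w10")
cr=lambda l:crop(2.6,150,0,l)
D=ray(P,cr([(139,24),(694.5,28.5),(149,341),(677,343)]),.015); o=D.mean(0); y=D[1]-D[0]+D[3]-D[2]; yaw=np.degrees(np.arctan2(y[1],y[0]))-90
print(o,yaw,injig(D,o,yaw).round(1))
print(injig(ray(P,cr([(357,175),(484,176),(482,280),(356.5,279)]),.045),o,yaw).round(1))
print(injig(ray(P,cr([(357,70),(487,70),(485,174),(357,174)]),.045),o,yaw).round(1))
print(injig(ray(P,cr([(321,281),(483,280.5),(488,94)]),.025),o,yaw).round(1))
E
```

```text
[0.56330094 0.22459036 0.015     ] 6.805769435842123 [[ -65.  -115. ]
 [ -65.   115. ]
 [  65.  -115.2]
 [  65.   115.1]]
[[ -0.2 -25.2]
 [ -0.2  24.4]
 [ 39.8  24.7]
 [ 39.6 -25.3]]
[[-39.4 -25.3]
 [-39.8  24.7]
 [ -0.9  24.8]
 [ -0.6 -25.2]]
[[ 40.  -40. ]
 [ 39.6  27.7]
 [-34.8  27.9]]
```

Both blocks measure within about 0.5 mm of home. Next is the plate: I'll turn the tool while moving over to look at it.

```bash
python3 -m pendant '[[-0.015,-0.035,0,0,0,-10.5,1],[-0.03,-0.07,0,0,0,-21,1],[-0.045,-0.1,0,0,0,-31.5,1],[-0.06,-0.135,0,0,0,-42,1],[-0.075,-0.165,0,0,0,-52.5,1]]'; python3 -m pendant '[[-0.015,-0.035,0,0,0,-10.5,1],[-0.03,-0.07,0,0,0,-21,1],[-0.045,-0.1,0,0,0,-31.5,1],[-0.06,-0.135,0,0,0,-42,1],[-0.075,-0.165,0,0,0,-52.5,1]]'; python3 -m pendant '[[-0.015,-0.035,0,0,0,-10.5,1],[-0.03,-0.07,0,0,0,-21,1],[-0.045,-0.1,0,0,0,-31.5,1],[-0.06,-0.135,0,0,0,-42,1],[-0.07,-0.165,0,0,0,-52.5,1]]'
python3 - <<'E'
from h import *
P,im,d=shot("wrist","w11"); print(Ro.from_rotvec(state()["orientation"]).as_matrix()[:,0],state()["q"])
E
```

```text
time: 23.88
tcp_pos: [0.6038, 0.0426, 0.2975]
orientation: [-1.486, -0.599, 0.6]
ft_force: [1.2, -0.7, 0.1]
width: 1.0
time: 24.5
tcp_pos: [0.5288, -0.1223, 0.2975]
orientation: [-1.567, 0.117, -0.117]
ft_force: [0.1, -0.0, 1.0]
width: 1.002
time: 25.12
tcp_pos: [0.4587, -0.287, 0.2976]
orientation: [-1.405, 0.829, -0.829]
ft_force: [0.5, -0.1, -0.3]
width: 1.002
[ 4.72716305e-01 -8.81214248e-01  8.62499603e-04] [-0.66175425  0.16946696  1.30149603  1.68351512 -0.16545427  1.4137098
 -0.41645496]
```

View pics/w11.png

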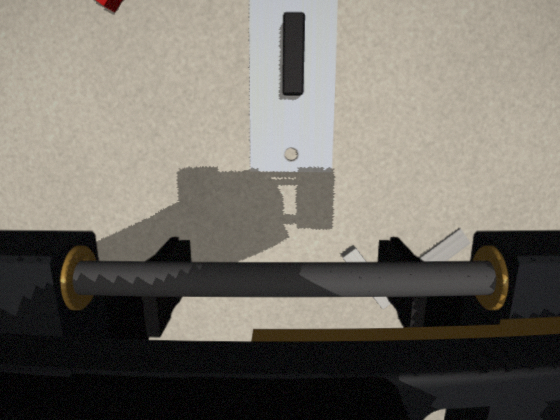

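The plate is at (292,85) with the near hole at (291,154) and the handle at (292,53). The far hole is out of frame, so I'll step forward.

```bash
python3 -m pendant '[[0.03,0.016,0,0,0,0,1],[0.06,0.032,0,0,0,0,1],[0.075,0.04,0,0,0,0,1],[0.075,0.04,0,0,0,0,1],[0.075,0.04,0,0,0,0,1]]'
python3 - <<'E'
from h import *
P,im,d=shot("wrist","w12"); print(state()["q"]); cv2.imwrite("pics/w12c.png",cv2.resize(im[0:230,180:400],None,fx=2.6,fy=2.6,interpolation=cv2.INTER_CUBIC)[:,:,::-1])
E
```

```text
time: 25.8
tcp_pos: [0.5333, -0.2471, 0.2978]
orientation: [-1.408, 0.826, -0.826]
ft_force: [0.1, -0.9, 0.2]
width: 1.001
[-0.58072387  0.33567648  1.20162397  1.57385881 -0.31511125  1.44860023
 -0.42032646]
```

View pics/w12c.png

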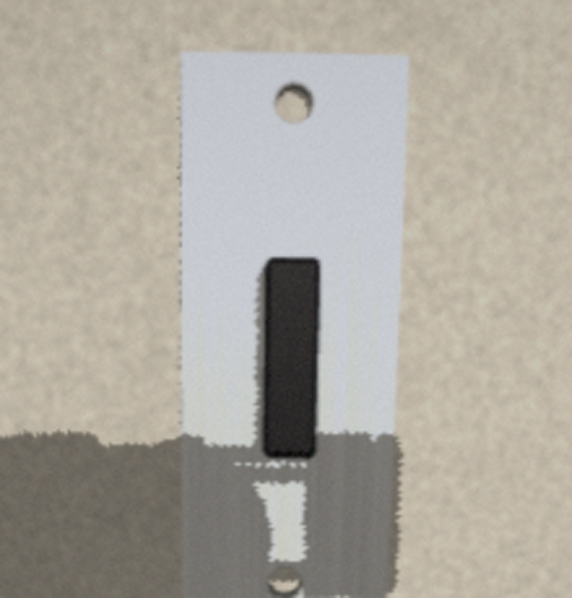

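```bash
python3 - <<'E'
from h import *
P,im,d=load("wrist","w12"); cr=lambda l:crop(2.6,180,0,l)
A=lambda v:np.degrees(np.arctan2(v[1],v[0]))
H=ray(P,cr([(266,258),(320,258),(315,457),(263,457)]),.052); print("handle",H.mean(0),A(H[0]-H[3]),A(H[1]-H[2]),np.linalg.norm(H[0]-H[3]),np.linalg.norm(H[0]-H[1]))
h1=ray(P,cr([(293,102)]),.012)[0]; h2=ray(P,cr([(284,580)]),.012)[0]; 
P1,_,_=load("wrist","w11"); h2b=ray(P1,[(291,154)],.012)[0]
for h in(h2,h2b): print("holes",h1,h,(h1+h)/2,A(h1-h),np.linalg.norm(h1-h))
E=ray(P,cr([(181,52),(409,57),(398,430),(183,430)]),.012); print("edges",E.round(4),A(E[0]-E[3]),A(E[1]-E[2]),A(E[1]-E[0])+90)
s=state();print(A(Ro.from_rotvec(s["orientation"]).as_matrix()[:,0]))
E
```

```text
handle [ 0.57257861 -0.23305475  0.052     ] 28.290588723991693 28.362037990568044 0.0785215971377023 0.02104280610407016
holes [ 0.66461026 -0.18301764  0.012     ] [ 0.48156788 -0.28183554  0.012     ] [ 0.57308907 -0.23242659  0.012     ] 28.362991636982176 0.20801319064869814
holes [ 0.66461026 -0.18301764  0.012     ] [ 0.48016761 -0.28305874  0.012     ] [ 0.57238893 -0.23303819  0.012     ] 28.475264617492233 0.20982686169271642
edges [[ 0.6595 -0.1325  0.012 ]
 [ 0.7043 -0.2161  0.012 ]
 [ 0.5671 -0.292   0.012 ]
 [ 0.5202 -0.2084  0.012 ]] 28.58449216298793 28.949969872149637 28.188056874446097
-60.799472599679014
```

```bash
python3 -m pendant '[[0.03,0.01,-0.03,0,0,-0.9,1],[0.0392,0.0141,-0.08,0,0,-0.9,1],[0.0392,0.0141,-0.135,0,0,-0.9,1],[0.0392,0.0141,-0.18,0,0,-0.9,0.8],[0.0392,0.0141,-0.2,0,0,-0.9,0.6]]'; python3 -m pendant '[[0,0,-0.02,0,0,0,0.6],[0,0,-0.04,0,0,0,0.6],[0,0,-0.055,0,0,0,0.6],[0,0,-0.0598,0,0,0,0.6],[0,0,-0.0598,0,0,0,0.6]]'; python3 - <<'E'
from h import *
shot("scene","s13"); im=cv2.imread("pics/s13.png"); cv2.imwrite("pics/s13c.png",cv2.resize(im[200:340,130:330],None,fx=4,fy=4,interpolation=cv2.INTER_CUBIC)); s=state(); print(s["tcp_pos"],s["ft_force"],s["q"])
E
```

```text
time: 26.48
tcp_pos: [0.5723, -0.2319, 0.0959]
orientation: [-1.404, 0.839, -0.836]
ft_force: [-0.4, 0.4, 0.5]
width: 0.853
time: 27.1
tcp_pos: [0.5739, -0.232, 0.0379]
orientation: [-1.404, 0.837, -0.837]
ft_force: [-0.1, 0.1, -0.4]
width: 0.601
[ 0.57408789 -0.23208132  0.03819311] [-0.56050159  0.13837946  1.12925041] [-0.39754514  0.64375043  0.95388822  1.78233592 -0.60451754  1.03805696
 -0.29013897]
```

View pics/s13c.png

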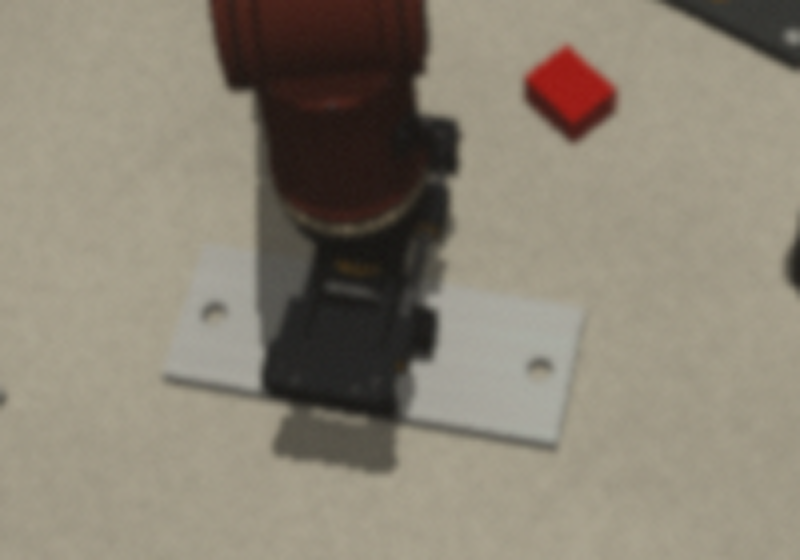

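The jaws stand around the handle at about (345,330) and the plate hasn't moved. I'll close firmly.

```bash
python3 -m pendant '[[0,0,0,0,0,0,0.35],[0,0,0,0,0,0,0.2],[0,0,0,0,0,0,0.1],[0,0,0,0,0,0,0.1],[0,0,0,0,0,0,0.1]]' 45; python3 -m pendant '[[0,0,0.005,0,0,0,0.1],[0,0,0.015,0,0,0,0.1],[0,0,0.03,0,0,0,0.1],[0,0,0.045,0,0,0,0.1],[0,0,0.06,0,0,0,0.1]]' 45
```

```text
time: 27.78
tcp_pos: [0.574, -0.2321, 0.0379]
orientation: [-1.404, 0.836, -0.837]
ft_force: [0.5, -1.1, 0.4]
width: 0.249
time: 28.4
tcp_pos: [0.5739, -0.232, 0.0991]
orientation: [-1.404, 0.836, -0.837]
ft_force: [-0.2, 0.7, -5.4]
width: 0.25
```

```bash
python3 -m pendant '[[0,0.02,0.03,0,0,4,0.1],[-0.002,0.06,0.06,0,0,12,0.1],[-0.003,0.1,0.08,0,0,20,0.1],[-0.005,0.15,0.085,0,0,28,0.1],[-0.006,0.2,0.085,0,0,36,0.1]]'; python3 -m pendant '[[0,0.05,0,0,0,8,0.1],[-0.002,0.1,0,0,0,16,0.1],[-0.003,0.15,0,0,0,24,0.1],[-0.004,0.2,0,0,0,30,0.1],[-0.005,0.24,0,0,0,32.4,0.1]]'; python3 -m pendant '[[0,0.018,0,0,0,0,0.1],[0,0.018,-0.02,0,0,0,0.1],[0,0.018,-0.02,0,0,0,0.1],[0,0.018,-0.02,0,0,0,0.1],[0,0.018,-0.02,0,0,0,0.1]]'
python3 - <<'E'
from h import *
P,im,d=shot("wrist","w14"); s=state(); R=Ro.from_rotvec(s["orientation"]).as_matrix(); print(R[:,0],R[:,1],s["q"],s["width"])
print(np.degrees(np.arctan2(R[1,0],R[0,0])))
shot("scene","s14"); im=cv2.imread("pics/s14.png"); cv2.imwrite("pics/s14c.png",cv2.resize(im[90:230,250:410],None,fx=4,fy=4,interpolation=cv2.INTER_CUBIC))
E
```

```text
time: 29.02
tcp_pos: [0.5679, -0.0308, 0.1842]
orientation: [-1.541, 0.346, -0.349]
ft_force: [0.5, 0.2, -6.5]
width: 0.252
time: 29.65
tcp_pos: [0.5626, 0.2103, 0.1834]
orientation: [-1.568, -0.095, 0.095]
ft_force: [0.6, -0.2, -5.8]
width: 0.247
time: 30.28
tcp_pos: [0.5633, 0.2252, 0.1632]
orientation: [-1.569, -0.092, 0.092]
ft_force: [0.3, -0.2, -5.5]
width: 0.243
[9.93097371e-01 1.17291356e-01 5.90626013e-04] [ 5.49868099e-04  3.79851672e-04 -9.99999777e-01] [-1.07809381  0.36783255  0.78252032  1.70371736 -0.27747141  1.18424968
 -0.10579711] 0.24395387344658706
6.735805844364885
```

View pics/w14.png

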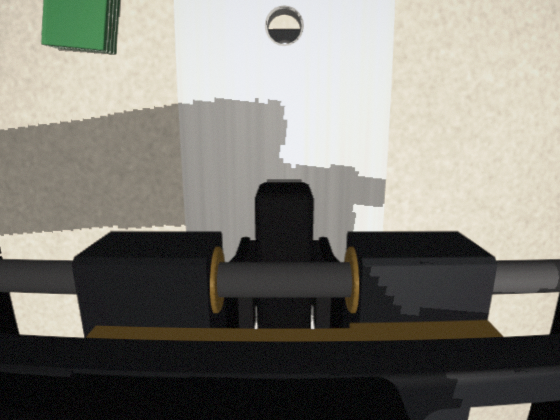

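View pics/s14c.png

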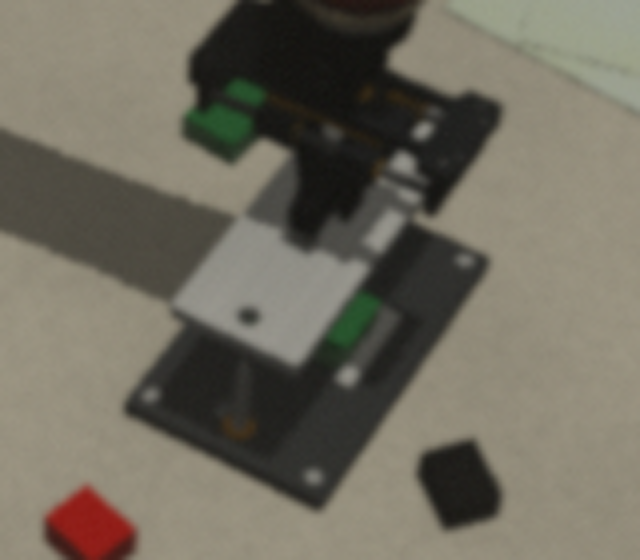

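The plate hangs level over the jig and its left hole is at (285,25) in the wrist view. I'll compute that hole's offset from the tool.

```bash
python3 - <<'E'
from h import *
P,im,d=load("wrist","w14"); s=state(); t=s["tcp_pos"]; print(t)
g=cv2.resize(im[0:60,240:330],None,fx=8,fy=8,interpolation=cv2.INTER_CUBIC); cv2.imwrite("pics/w14c.png",g[:,:,::-1])
for uv in [(284.7,25.3)]:
  X=ray(P,uv,.1372)[0]; e=X[:2]-np.array(t[:2]); a=np.radians(6.83); print(X,e@[np.cos(a),np.sin(a)],e@[-np.sin(a),np.cos(a)])
print(proj(P,[(0.5633-.1196*.105,.2246+.993*.105,.085)]))
E
```

```text
[0.56312092 0.22569578 0.16317675]
[0.5507745  0.32880195 0.1372    ] 2.979545987649365e-06 0.10384274868392222
[[284.44311301  46.25113207]]
```

View pics/w14c.png

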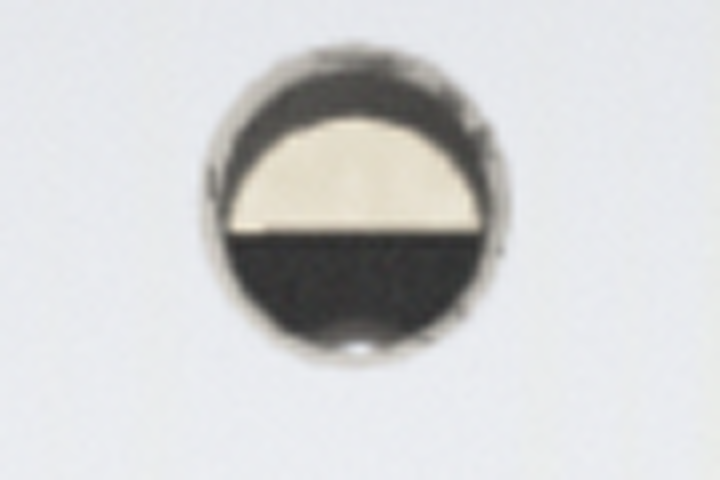

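```bash
python3 -m pendant '[[0,-0.0003,-0.01,0,0,0,0.1],[0,-0.0003,-0.02,0,0,0,0.1],[0,-0.0003,-0.03,0,0,0,0.1],[0,-0.0003,-0.034,0,0,0,0.1],[0,-0.0003,-0.034,0,0,0,0.1]]'
python3 - <<'E'
from h import *
P,im,d=shot("wrist","w15"); s=state(); print(s["tcp_pos"],s["ft_force"])
g=cv2.resize(im[0:60,240:330],None,fx=8,fy=8,interpolation=cv2.INTER_CUBIC); cv2.imwrite("pics/w15c.png",g[:,:,::-1])
E
```

```text
time: 31.0
tcp_pos: [0.5627, 0.2257, 0.1284]
orientation: [-1.569, -0.093, 0.094]
ft_force: [-0.4, 0.2, -4.6]
width: 0.25
[0.56289563 0.22578901 0.12876761] [ 0.11149643  0.16368628 -5.67193957]
```

View pics/w15c.png

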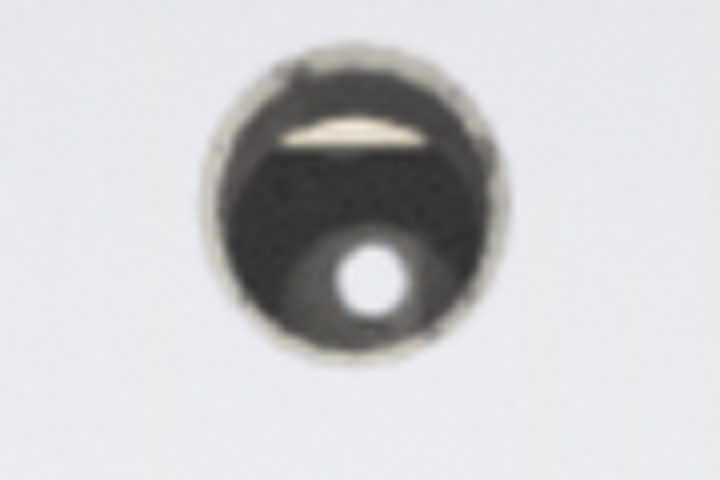

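The pin tip shows through the hole at (371,280) in the crop, while the rim centre is at (358,204). I'll compare the two positions.

```bash
python3 - <<'E'
from h import *
P,im,d=load("wrist","w15"); z=.1287
tip=ray(P,crop(8,240,0,[(371,280)]),.085)[0]; h=ray(P,crop(8,240,0,[(358,204)]),z-.026)[0]; e=(tip-h)[:2]; a=np.radians(6.83)
print(tip,h,"tip-hole own x,y mm",1e3*(e@[np.cos(a),np.sin(a)]),1e3*(e@[-np.sin(a),np.cos(a)]))
E
```

```text
[0.55065101 0.32897029 0.085     ] [0.54982804 0.32932983 0.1027    ] tip-hole own x,y mm 0.7743756608957472 -0.454855749781226
```

```bash
python3 -m pendant '[[0.0006,-0.0003,0,0,0,0,0.1],[0.0006,-0.0003,-0.003,0,0,0,0.1],[0.0006,-0.0003,-0.006,0,0,0,0.1],[0.0006,-0.0003,-0.009,0,0,0,0.1],[0.0006,-0.0003,-0.012,0,0,0,0.1]]'; python3 -m pendant '[[0,0,-0.003,0,0,0,0.1],[0,0,-0.006,0,0,0,0.1],[0,0,-0.008,0,0,0,0.1],[0,0,-0.010,0,0,0,0.1],[0,0,-0.012,0,0,0,0.1]]'
python3 - <<'E'
from h import *
P,im,d=shot("wrist","w16"); s=state(); print(s["tcp_pos"],s["ft_force"],s["wrist_torque"])
g=cv2.resize(im[0:60,240:330],None,fx=8,fy=8,interpolation=cv2.INTER_CUBIC); cv2.imwrite("pics/w16c.png",g[:,:,::-1])
E
```

```text
time: 31.68
tcp_pos: [0.5633, 0.2256, 0.1165]
orientation: [-1.569, -0.093, 0.094]
ft_force: [-0.7, -1.5, -4.4]
width: 0.25
time: 32.3
tcp_pos: [0.5635, 0.2256, 0.1047]
orientation: [-1.569, -0.093, 0.093]
ft_force: [-0.5, -0.7, -5.7]
width: 0.253
[0.56329988 0.22549536 0.10438652] [ 0.05105042 -0.41603737 -6.21850642] [-0.14308923  0.04149922  0.07247602]
```

View pics/w16c.png

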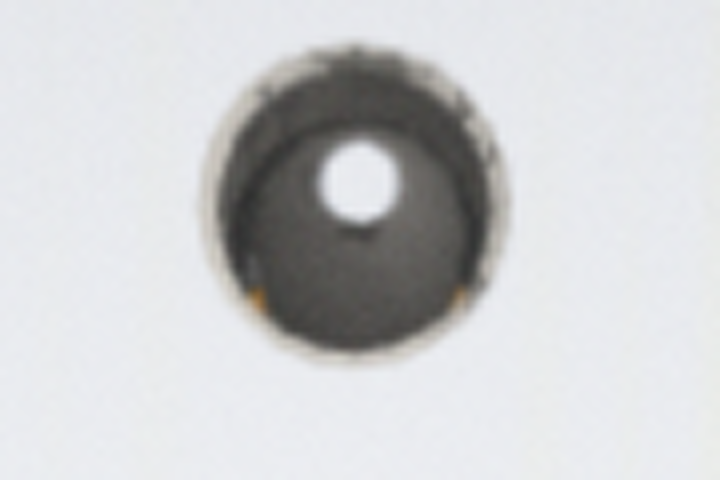

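The pin stands centred in the hole and there is no side force, so I'll lower on.

```bash
python3 -m pendant '[[0,0,-0.004,0,0,0,0.1],[0,0,-0.008,0,0,0,0.1],[0,0,-0.012,0,0,0,0.1],[0,0,-0.015,0,0,0,0.1],[0,0,-0.017,0,0,0,0.1]]'; python3 -m pendant '[[0,0,-0.001,0,0,0,0.1],[0,0,-0.002,0,0,0,0.1],[0,0,-0.003,0,0,0,0.1],[0,0,-0.0035,0,0,0,0.1],[0,0,-0.0035,0,0,0,0.1]]'
```

```text
time: 32.98
tcp_pos: [0.5634, 0.2255, 0.0875]
orientation: [-1.569, -0.093, 0.093]
ft_force: [0.2, 0.6, -6.5]
width: 0.25
time: 33.6
tcp_pos: [0.5634, 0.2256, 0.0842]
orientation: [-1.569, -0.093, 0.093]
ft_force: [-0.5, 0.0, -5.5]
width: 0.243
```

```bash
python3 -m pendant '[[0,0,-0.0005,0,0,0,0.1],[0,0,-0.001,0,0,0,0.1],[0,0,-0.0013,0,0,0,0.1],[0,0,-0.0016,0,0,0,0.1],[0,0,-0.0016,0,0,0,0.1]]'
```

```text
time: 34.22
tcp_pos: [0.5634, 0.2256, 0.0829]
orientation: [-1.569, -0.093, 0.093]
ft_force: [-2.8, -0.3, -0.5]
width: 0.249
```

It is in contact, with the weight coming off. I'll settle it a little further and release.

```bash
python3 -m pendant '[[0,0,-0.0004,0,0,0,0.1],[0,0,-0.0004,0,0,0,0.1],[0,0,-0.0004,0,0,0,0.1],[0,0,-0.0004,0,0,0,0.1],[0,0,-0.0004,0,0,0,0.2]]' 20;  python3 -m pendant '[[0,0,0,0,0,0,0.3],[0,0,0,0,0,0,0.4],[0,0,0,0,0,0,0.55],[0,0,0,0,0,0,0.6],[0,0,0,0,0,0,0.6]]' 20
```

```text
time: 34.85
tcp_pos: [0.5634, 0.2256, 0.0829]
orientation: [-1.568, -0.093, 0.094]
ft_force: [-5.1, -1.4, 4.9]
width: 0.249
time: 35.48
tcp_pos: [0.5634, 0.2255, 0.0822]
orientation: [-1.569, -0.093, 0.093]
ft_force: [1.1, 0.2, -0.0]
width: 0.578
```

```bash
python3 -m pendant '[[0,0,0.005,0,0,0,0.6],[0,0,0.02,0,0,0,0.6],[0,0,0.05,0,0,0,0.6],[0,0,0.1,0,0,0,0.8],[0,0,0.15,0,0,0,1]]'; python3 -m pendant '[[0.02,-0.05,0.02,0,0,0,1],[0.03,-0.1,0.05,0,0,0,1],[0.03,-0.15,0.05,0,0,0,1],[0.03,-0.2,0.05,0,0,0,1],[0.03,-0.2,0.05,0,0,0,1]]'
python3 - <<'E'
from h import *
P,im,d=shot("wrist","w17");shot("scene","s17");shot("top","t17"); im=cv2.imread("pics/s17.png"); cv2.imwrite("pics/s17c.png",cv2.resize(im[90:300,230:410],None,fx=2.8,fy=2.8,interpolation=cv2.INTER_CUBIC))
s=state();print(s["tcp_pos"],s["ft_force"])
E
```

```text
time: 36.1
tcp_pos: [0.5634, 0.2252, 0.2348]
orientation: [-1.569, -0.093, 0.093]
ft_force: [1.1, 0.7, -0.8]
width: 0.747
time: 36.72
tcp_pos: [0.5932, 0.0197, 0.2841]
orientation: [-1.57, -0.088, 0.085]
ft_force: [0.2, 0.9, -0.4]
width: 0.997
[0.59346618 0.02645718 0.28285407] [0.33625687 0.943695   0.48449522]
```

View pics/s17c.png

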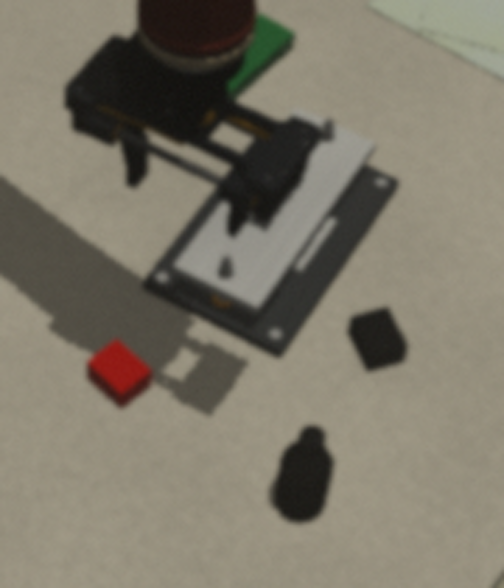

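View pics/w17.png

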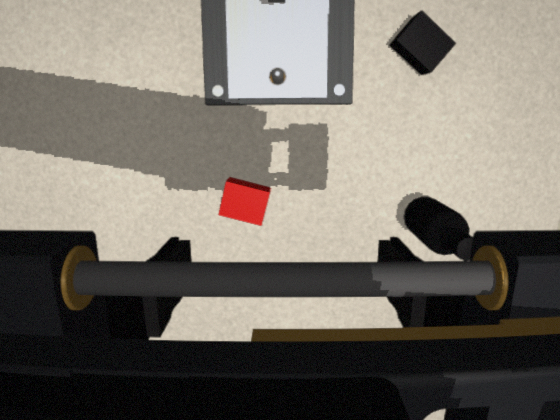

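View pics/t17.png

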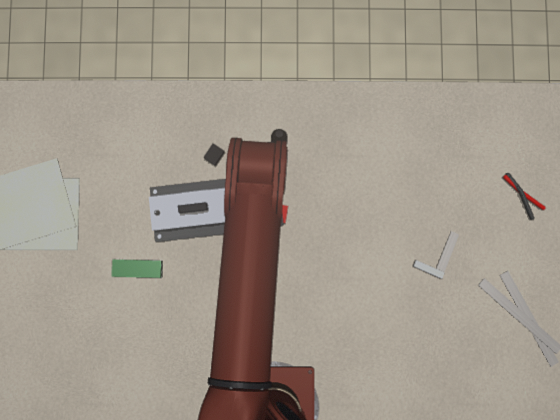

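The pins stick out through both holes: the right one at (277,76) in the wrist view, and the left one in the scene crop at (328,128). I'll move clear and check flatness from the depth image.

```bash
python3 -m pendant '[[0,-0.05,0,0,0,0,1],[0,-0.1,0,0,0,0,1],[0,-0.15,0,0,0,0,1],[0,-0.2,0,0,0,0,1],[0,-0.2,0,0,0,0,1]]'
python3 - <<'E'
from h import *
def pts(P,d,uv):
    c,R,t=P; n=cv2.undistortPoints(np.array(uv,float).reshape(-1,1,2),K(c),np.array(c["dist"],float)).reshape(-1,2)
    dd=np.array([d[int(v),int(u)] for u,v in uv]); return (np.c_[n,np.ones(len(n))]*dd[:,None]-t)@R
P,im,d=shot("scene","s18"); cv2.imwrite("pics/s18c.png",cv2.resize(im[110:230,260:390],None,fx=5,fy=5,interpolation=cv2.INTER_CUBIC)[:,:,::-1])
Pt,it,dt=shot("top","t18")
a=np.radians(6.83); ex=np.array([np.cos(a),np.sin(a)]); ey=np.array([-np.sin(a),np.cos(a)]); o=np.array([.5633,.2246])
for nm,PP,D in(("scene",P,d),("top",Pt,dt)):
  V,U=np.mgrid[100:260,120:420]; X=pts(PP,D,np.c_[U.ravel(),V.ravel()]); L=np.c_[(X[:,:2]-o)@ex,(X[:,:2]-o)@ey,X[:,2]]
  m=(abs(L[:,0])<.040)&(abs(L[:,0])>.018)&(abs(L[:,1])<.115)&(L[:,2]>.04)&(L[:,2]<.075); Q=L[m]
  c=np.linalg.lstsq(np.c_[np.ones(len(Q)),Q[:,:2]],Q[:,2],rcond=None)[0]; 
  g=(abs(L[:,0])<.3)&(L[:,1]<-.16)&(L[:,1]>-.3)&(abs(L[:,2])<.01)
  print(nm,m.sum(),"z0",c[0],"tilt deg",np.degrees(c[1:]),"bench",np.median(L[g,2]))
Pw,iw,dw=load("wrist","w17")
X=pts(Pw,dw,[(250,20),(310,20),(250,80),(310,80)]);print(X.round(4))
E
```

```text
time: 37.5
tcp_pos: [0.5926, -0.178, 0.2826]
orientation: [-1.571, -0.089, 0.09]
ft_force: [0.3, -0.2, -0.7]
width: 0.998
scene 932 z0 0.0556777597048777 tilt deg [-0.02149316 -0.02785773] bench -0.0010450373780751785
top 1276 z0 0.05782093195969458 tilt deg [-0.02593095 -0.02520484] bench 0.0008834641071147379
[[0.5446 0.1682 0.0573]
 [0.6002 0.1748 0.0556]
 [0.5498 0.1139 0.0567]
 [0.607  0.1203 0.0554]]
```

View pics/s18c.png

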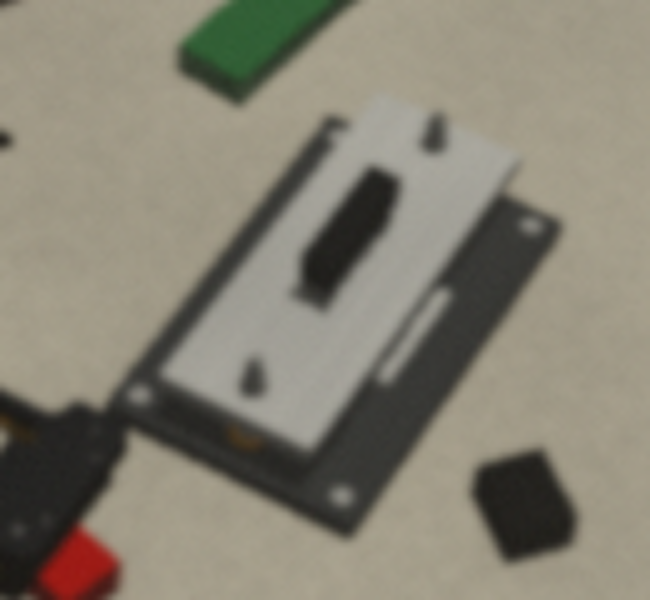

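View pics/t18.png

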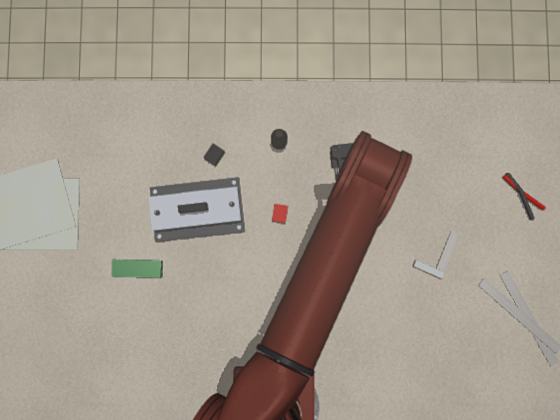

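The plate lies flat. Its top is at 57 mm relative to the bench in both views, with 0.03° tilt. Both pins come through, and the bystanders are where they started: bottle (279,139), slats (137,268), square (435,265). I'm handing in.

```bash
python3 -c "
from h import *
print(job_done())"
```

```text
the job is handed in; nothing more can be done
None
```

The job is done and handed in at about 37.6 s of the 72 s allowed.

- **First block:** I gripped it, turned it square and slid it into the corner. The check picture showed it still about 2.7 mm short of the far fence, so I pushed it home with closed fingers.
- **Second block:** I set it against the first block and the side fence, then pressed it home with closed fingers. Measured afterwards, both blocks were within about 0.5 mm of home, apart from one corner reading 0.9 mm off. The picture showed only a hairline between them. The fence's inner edge read about 2.5 mm further out in that last picture than in the earlier one. I put this down to misreading an edge partly hidden by the blocks, and did not re-measure.
- **Plate:** I lowered it level over both pins with next to no side force, until the blocks took its weight, and let go.
- **Last checks:** The plate's top is about 57 mm above the bench in two camera views, as it should be when resting on both blocks, with about 0.03° of tilt. Both pins stand through the holes. The bottle, slats, try square and look-alikes appear unmoved, and the robot touches nothing.
- **Disagreements:** The top camera disagreed with the wrist camera by 4–6 mm in y, and I worked from the wrist camera. While the second block was being slid in, the wrist force briefly reached about 20 N in total, well under the limits.

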